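# Lock the lathe spindle with its index pin

## Task

Lock the wood lathe's spindle: take the knob-headed index pin out of the drilled block and stand it in the bore of the index boss, ease the handwheel round until the pin drops into one of the collar's holes, then press the pin fully home. Feel for the hole and never push or turn hard against the pin, and leave the other tools standing in the block.

Things in the scene. Friction and masses are not known exactly. Their poses are not given: they have to be found in the camera images.
- pin_head (a point): Centre of the knurled knob (20 mm across, 26 mm high) topping the loose 78 mm steel index pin; z points from tip to knob. Under the knob: a neck 15 mm across, 7 mm long, a 5 mm cone, then a shank 9 mm across, 40 mm long. 85 to 145 g. It stands upright in one of the block's holes, the knob's underside 18 mm above the block; gripped by the knob it lifts straight out.
- pin_tip (a point): The index pin's lower end, on its axis, 65 mm below the knob's centre; the last 4 mm taper from 9 to 5 mm across.
- bore_mouth (a point): Centre of the upright bore at the top of the index boss: a 34 mm square steel block on a short arm off the headstock, 14 mm higher than the headstock on its +y side, free on the other sides. z up; y along the spindle to the handwheel; x away from the robot. The bore is 17 mm wide for 14 mm, then 10.3 mm wide for 20 mm, mouths bevelled. Home, the pin's knob sits on this face.
- collar_rim (a point): Rim of the index collar straight under the bore, 37 mm below its mouth. The collar is a steel disc 84 mm across with 12 radial holes 12 mm wide, 30 degrees apart. At the start plain rim lies here: a pin in the bore stands on it, its knob 15 mm above the boss. When a hole comes under, the pin falls some 9 mm and catches the spindle, with some 7 degrees of play. Above 20 N pin and rim are marred.
- ball_detent (a point): Pair of spring balls in the bore, 4.5 mm below its mouth. They stop the falling pin at its cone, the knob's underside still about 5 mm above the boss; a push of some 3 to 6 N on the knob carries the neck past them until the knob sits on the boss. This goes best with the spindle left midway in its play; pushed on plain rim the pin does not go down.
- wheel_handle (a point): Middle of the handwheel's black handle: a level round bar along y, 16 mm across, 48 mm long, standing out from the wheel's outer face 55 mm from its centre, near the top at the start and free all round; it can be taken from above across x. The wheel turns the spindle either way, without stops, against a steady drag of 0.16 N m (3 N at the handle) and stays where left.
- wheel_centre (a point): Centre of the dark handwheel (140 mm across, 22 mm thick) on the level spindle axis; axes as at the bore, y along the spindle. The collar is set-screwed on the spindle at an unknown angle to the wheel, so the handle does not tell where its holes are; one comes under the bore within 25 degrees of turning either way from the start.
- lathe: Small grey bench wood lathe, bolted down; origin on the bench top straight under the bore, axes as at the bore. The bed runs 0.5 m to -y; a half-turned bowl 132 mm across sits on the spindle 45 to 100 mm to the -y side of the bore and turns with it, its top 13 mm lower than the bore's mouth; a tool rest behind it, a motor behind the headstock.
- rack: Drilled dark hardwood block, 60 mm (x) by 235 mm (y), 40 mm high, fixed on the bench; origin at the centre of its underside. Four holes 11 mm wide, 34 mm deep, in a row along y at -82.5, -27.5, 27.5 and 82.5 mm; the index pin and three other tools stand in them in any order.
- tommy_bar_mid (a point): Middle of a plain straight steel bar, 9 mm across and 110 mm long, standing in the block; leave it there.
- cup_centre_mid (a point): Middle of a steel centre, 82 mm high, 24 mm across with a pointed top, standing in the block; leave it there.
- square_key_mid (a point): Middle of a steel key with a 55 mm cross handle on top, 78 mm high, standing in the block; leave it there.
There are look-alikes about, which are no part of the job. What is shaped like the part that bears pin_head but orange or pink is not meant.

How it is judged:
On the way, in this order (a step that is already met when the one before it is completed fails the run):
1. the pin's tip is inside the bore of the boss (horizontal distance between pin_tip and bore_mouth below 0.004 m and z of pin_tip in the frame of bore_mouth below -0.008 m), for 0.1 s.
2. the pin has dropped into a hole of the collar (horizontal distance between pin_tip and bore_mouth below 0.004 m and z of pin_tip in the frame of bore_mouth below -0.0415 m), for 0.05 s.
At the end, for the whole second after the job is handed in: The pin is fully home: its knob's underside down on the boss within 1.5 mm, its axis within 4 mm of the bore's and upright within 0.1 rad, its tip therefore in a hole of the collar; the pin is at rest (z of pin_head in the frame of bore_mouth below 0.0145 m and horizontal distance between pin_head and bore_mouth below 0.004 m and angle between pin_head's own z axis and vertical below 0.1 rad and linear speed of index_pin below 0.01 m/s); the robot touches nothing.
It fails at once if the pin and the spindle's collar are forced against each other by more than 20 N (contact force between index_pin and spindle above 20 N).
It fails at once if one of the other tools in the block is pulled out or shifted by more than 10 mm (distance of any of tommy_bar_mid, cup_centre_mid, square_key_mid from where it was at the start of the episode above 0.01 m).
It also fails if it takes over 67 s, if anything falls off the work surface, if the arm or the gripper's body presses on something with over 40 N, if the wrist force passes 120 N, or if a joint passes its speed limit or range.

## Robot

A 7-joint arm with a two-finger parallel gripper is mounted at the origin on the work surface. World frame = base frame: x ahead of the robot, y to its left, z up, the work surface at z = 0. Lengths are in m, angles in rad, forces in N, time in s.
With the tool pointing down it reaches from about 0.4 to 0.85 m from the base axis. Payload 10.4 kg.
Tool frame: the origin (TCP) lies on the front face of the gripper's body, between the roots of the fingers; the fingertips stand 73 mm ahead of it and the grasp point (between the pads) lies manip.hold_point_z ahead of it (manip.hold_point_z is the distance from the TCP to the grasp point, in m); y points along the fingers, z is the direction in which the jaws open and shut, and the axes are right-handed (so a half turn about y gives the same grasp; the last joint's range is limited). The gripper opens to 85 mm and grips with 20 to 120 N. Pads are 22 mm wide; open, the fingers measure 114 mm over their backs; the gripper's body (76 mm by 85 mm) begins 54 mm behind the grasp point. The pads swing forward as they close: fully open they stand 13 mm farther back than shut.
Start: joints at [1.094, 0.332, -0.065, 1.46, 0.022, 1.35, -0.088], TCP at [0.274, -0.562, 0.304] pointing down, gripper open.
Joint ranges: [-2.6, 2.6], [-0.5, 2.12], [-1.47, 1.34], [0.16, 2.42], [-1.27, 4.41], [0.06, 2.06], [-2.6, 2.6]. Speed limits (rad/s): [2.22, 2.22, 2.79, 2.79, 3.14, 3.14, 3.14].

## Interface

Orientations are given as a unit quaternion [x, y, z, w].
In Python, from workcell import manip gives the robot as it stands.
- The arm moves only by the tool arm_command, never from a script. Its argument "targets" is a list of rows, each a list of 5 numbers: the shift along the tool's x, y, z in cm, then the turn about the tool's y in rad, then the opening in per cent of the stroke, from 0 (shut) to 100 (fully open). A call has 1 to 10 rows; each row is the pose to reach, as a shift and turn from the pose commanded when the call began, along the tool's axes at that moment; what a row does not reach only later rows make up. A row lasts 1/12 s, in which the tool goes at most 41.7 mm and 7.16 degrees, less where a joint would pass 70% of its speed; a pose out of reach is approached as far as the arm can. A call with a gripper value outside its range is refused whole. The fingers move at their own pace and stop on an object; "squeeze" is the grip in N (left out, the last holds). Time passes only in rows, so rows that repeat a pose let the fingers close. It gives the time, the measured TCP pose, the force and the opening at its end, in the units of the state.
- manip.get_obs(): the state, without advancing time (a new reading comes with each control period).
- manip.camera(name): name is "scene" or "top" or "wrist"; returns the picture (480x640x3 uint8, red, green, blue); there is no depth.
- manip.camera_params(name): a dict with "fx", "fy", "cx", "cy" (pixels), "origin" and "attitude" of the camera in the world. Camera axes: x right, y down, z forward; pixel columns grow to the right and rows downward; lengths in m; the calibration is good to about 2 mm. The wrist camera is an equidistant fisheye: a pixel r from the principal point sees the ray r / f radians off the axis. A picture is of the moment at which its call begins: read the wrist's pose just before it. camera_params takes no time and is no camera call; for the wrist camera it gives the pose at the moment of the call.
- manip.hand_in(): hands the job in, once; it reports no verdict.
The state is a dict: "clock": time; "joint_pos": joint angles; "joint_velocities": joint speeds; "tau": joint torques, N m; "position": TCP position; "ee_rot": TCP orientation; "ft_force": force on the tool from outside, world axes, zero at the start; "torque": the same for the moment, N m; "grip_width": opening from 0.0 (shut) to 1.0 (fully open).
Only numpy, scipy, OpenCV 4.12 (cv2) and the standard library are available. Lean on these libraries where they do the work, as an engineer would, in place of code of your own. Each camera call takes 0.05 s, during which the arm holds its last target. There are 200 camera calls.

## Working session

There is one attempt and no reset: what is moved stays moved. The work goes in short steps, Python scripts to look and compute and a tool call to move; the robot and the scene stay as the last step left them, time stands still between calls to the robot, and variables do not carry over. Pictures are saved under pics/ and viewed, about 8 in all and at most 12, crops included, and the job is handed in when it is done.

Besides the shell and the picture viewer there is one more tool, called after "Emit:" as name([rows], argument=value, ...), one row to a line, values as JSON. arm_command: Moves the arm, as the interface text tells. Its arguments: {"type":"object","properties":{"targets":{"type":"array","items":{"type":"array","items":{"type":"number"}}},"squeeze":{"type":"number"}},"required":["targets"]}

```bash
ls; mkdir -p pics
cat > h.py <<'E'
import numpy as np, cv2
from scipy.spatial.transform import Rotation as R
from workcell import manip
def att(p):
    a=np.array(p["attitude"]); return a if a.shape==(3,3) else R.from_quat(a).as_matrix()
def ray(p,u,v,fish=False):
    x=(u-p["cx"])/p["fx"]; y=(v-p["cy"])/p["fy"]
    if fish:
        r=np.hypot(x,y); d=np.array([x/r*np.sin(r),y/r*np.sin(r),np.cos(r)]) if r>0 else np.array([0,0,1.])
    else: d=np.array([x,y,1.])
    d=att(p)@(d/np.linalg.norm(d)); return np.array(p["origin"]),d
def onz(p,u,v,z,fish=False):
    o,d=ray(p,u,v,fish); return o+d*(z-o[2])/d[2]
def proj(p,X,fish=False):
    c=att(p).T@(np.array(X)-p["origin"])
    if fish:
        t=np.arctan2(np.hypot(c[0],c[1]),c[2]); s=t/max(np.hypot(c[0],c[1]),1e-9); return p["cx"]+p["fx"]*s*c[0],p["cy"]+p["fy"]*s*c[1]
    return p["cx"]+p["fx"]*c[0]/c[2],p["cy"]+p["fy"]*c[1]/c[2]
def tri(a,b):
    (o1,d1),(o2,d2)=a,b
    A=np.stack([d1,-d2],1); s=np.linalg.lstsq(A,o2-o1,rcond=None)[0]
    p1,p2=o1+s[0]*d1,o2+s[1]*d2; return (p1+p2)/2,np.linalg.norm(p1-p2)
def snap(n,f):
    im=manip.camera(n); cv2.imwrite("pics/"+f,im[:,:,::-1]); return im
E
python3 - <<'E'
from h import *
np.set_printoptions(precision=4,suppress=True)
print(manip.hold_point_z); print(manip.get_obs())
for n in("top","scene","wrist"):
    print(n,manip.camera_params(n)); snap(n,n+"0.png")
E
```

```text
pics
0.0539
{'clock': 0.0, 'joint_pos': array([ 1.0944,  0.3328, -0.0647,  1.4609,  0.0216,  1.3499, -0.0885]), 'joint_velocities': array([ 0.0009, -0.0005, -0.0003,  0.0012,  0.0004, -0.0014,  0.0009]), 'tau': array([ -0.0011, -62.5461,   0.0488, -39.1617,   0.0162,   0.0098,
         0.    ]), 'position': array([ 0.2739, -0.5615,  0.3031]), 'ee_rot': array([-0.1592,  0.6895, -0.6885,  0.159 ]), 'ft_force': array([ 0.3948, -0.279 , -0.4946]), 'torque': array([-0.0124,  0.0253,  0.0415]), 'grip_width': 1.002051536362262}
top {'fx': 522.3660169823455, 'fy': 522.3660169823455, 'cx': 312.1961589650451, 'cy': 247.20662772857668, 'origin': array([ 0.312 , -0.043 ,  1.2192]), 'attitude': array([ 0.7067, -0.7029,  0.0592, -0.0556])}
scene {'fx': 495.57125641050453, 'fy': 495.57125641050453, 'cx': 324.6707892031747, 'cy': 242.53881786984522, 'origin': array([ 0.7205, -0.5357,  0.9227]), 'attitude': array([ 0.9266,  0.2193, -0.0642, -0.2986])}
wrist {'fx': 371.64829954431775, 'fy': 371.64829954431775, 'cx': 318.10528948188914, 'cy': 236.09705100790444, 'origin': array([ 0.3466, -0.5269,  0.3725]), 'attitude': array([ 0.8377, -0.5227, -0.0844,  0.1341])}
```

View pics/top0.png

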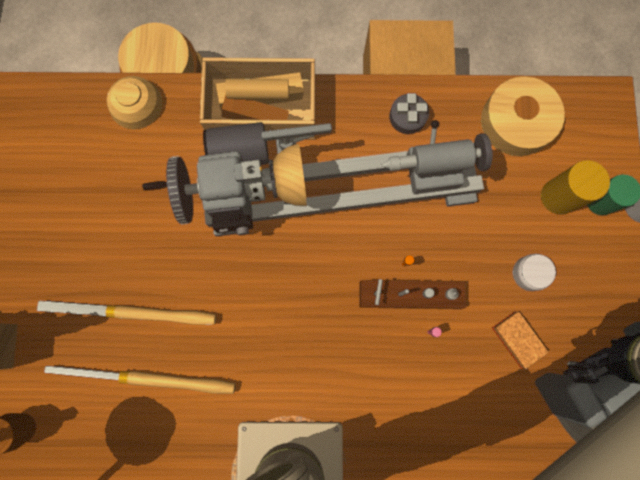

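View pics/scene0.png

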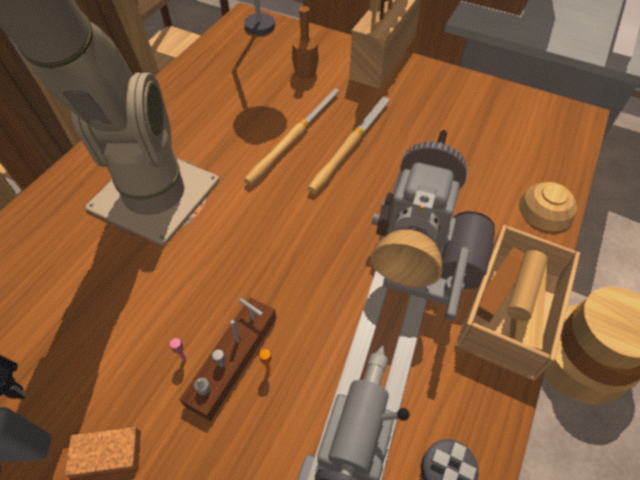

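The top view shows the rack at (360–468, 281–307) with four tools, the lathe's headstock near (225,180), the boss area near (255,175), and the handle at (153,186). I'll enlarge the crops.

Run:
```python
from h import *
t=cv2.imread("pics/top0.png"); s=cv2.imread("pics/scene0.png")
z=lambda im,x,y,w,h:cv2.resize(im[y:y+h,x:x+w],(400,300),interpolation=cv2.INTER_CUBIC)
a=np.hstack([z(t,352,250,128,96),z(t,225,145,80,60)]); b=np.hstack([z(s,165,290,128,96),z(s,365,120,128,96)])
cv2.imwrite("pics/c1.png",np.vstack([a,b]))
p=manip.camera_params("top")
for u,v,zz in[(379,292,.1),(404,292,.1),(430,293,.08),(452,294,.08),(256,176,.25),(153,186,.25),(414,294,.04)]: print(u,v,onz(p,u,v,zz))
```

```text
379 292 [ 0.39923517 -0.19186302  0.1       ]
404 292 [ 0.39952364 -0.24547938  0.1       ]
430 293 [ 0.39921222 -0.3058157   0.08      ]
452 294 [ 0.3972908  -0.35379233  0.08      ]
256 176 [0.60910213 0.06114918 0.25      ]
153 186 [0.58796032 0.25770356 0.25      ]
414 294 [ 0.39982385 -0.27881621  0.04      ]
```

View pics/c1.png

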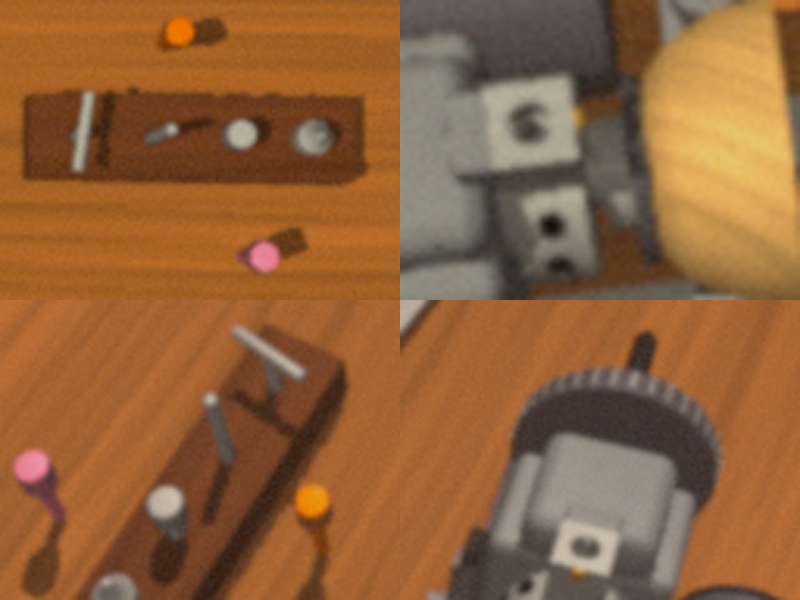

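Run:
```python
from h import *
np.set_printoptions(precision=4,suppress=True)
t=manip.camera_params("top"); s=manip.camera_params("scene")
for n,a,b in[("pin top",(429.4,292.9),(218.1,354.6)),("bore",(251.2,169.4),(424.2,199)),("handle tip top",(145,186),(443,133)),("orange",(409.4,260.3),(265,350)),]:
    print(n,*tri(ray(t,*a),ray(s,*b)))
# rack top edges in top crop: corners
c=lambda x,y:(352+x*.32,250+y*.32)
for q in[(25,97),(25,180),(362,98),(362,180)]: print(onz(t,*c(*q),.04))
d=lambda x,y:(225+(x-400)*.2,145+y*.2)
for q in[(484,85),(572,75),(580,165),(496,174)]: print("boss",onz(t,*d(*q),.25))
im=cv2.imread("pics/top0.png");z=cv2.resize(im[140:245,130:330],(800,420),interpolation=cv2.INTER_CUBIC)
cv2.imwrite("pics/c2.png",z)
```

```text
pin top [ 0.4007 -0.3021  0.0841] 0.004305579748871586
bore [0.6271 0.0728 0.2395] 0.003293673331490729
handle tip top [0.5982 0.2845 0.2157] 0.0012259877237078447
orange [ 0.4719 -0.2591  0.0891] 0.005747741552007617
[ 0.4285 -0.1572  0.04  ]
[ 0.3687 -0.1566  0.04  ]
[ 0.4291 -0.4018  0.04  ]
[ 0.3699 -0.3992  0.04  ]
boss [0.6369 0.0892 0.25  ]
boss [0.6412 0.0553 0.25  ]
boss [0.6052 0.0515 0.25  ]
boss [0.6014 0.0836 0.25  ]
```

View pics/c2.png

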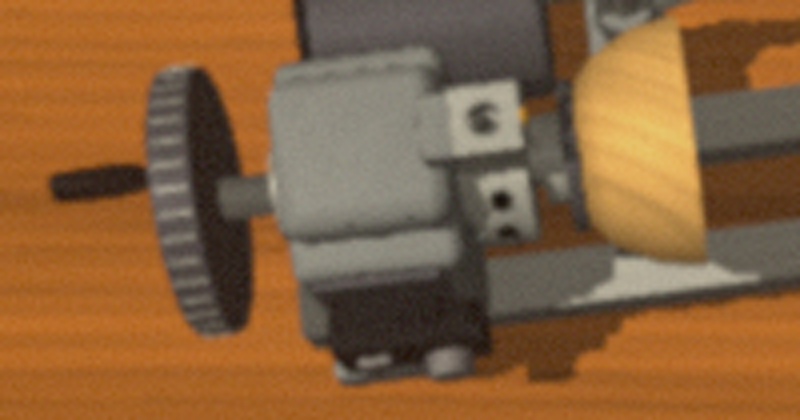

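```bash
cat >> h.py <<'E'
np.set_printoptions(precision=4,suppress=True)
def plan(pos,yaw=0.):
    """shift (cm) along tool axes & turn about tool y so jaw axis z lies along world dir yaw (mod pi)"""
    o=manip.get_obs(); M=R.from_quat(o["ee_rot"]).as_matrix()
    d=M.T@(np.array(pos)-o["position"])*100
    w=M.T@np.array([np.cos(yaw),np.sin(yaw),0]); a=np.arctan2(w[0],w[2]); a=(a+np.pi/2)%np.pi-np.pi/2
    print("t",o["clock"],"shift",d,"turn",a,"norm",np.linalg.norm(d)); return d,a
E
python3 - <<'E'
from h import *
M=R.from_quat(manip.get_obs()["ee_rot"]).as_matrix(); print(M)
p=manip.camera_params("wrist"); print(M.T@(p["origin"]-manip.get_obs()["position"])); print(M.T@att(p))
plan([0.40,-0.304,0.20])
E
```

```text
[[-0.8987 -0.0005  0.4385]
 [-0.4385  0.001  -0.8987]
 [ 0.     -1.     -0.0011]]
[-0.0805 -0.0693  0.0007]
[[-0.001   0.9498  0.3128]
 [ 0.     -0.3128  0.9498]
 [ 1.      0.0009  0.0003]]
t 0.15 shift [-22.6227  10.3483 -17.6071] turn -1.1168985932858049 norm 30.477620384428576
```

Emit:
arm_command([
  [-2.6, 1.2, -2.0, -0.124, 100],
  [-5.2, 2.3, -4.0, -0.248, 100],
  [-7.8, 3.5, -6.0, -0.372, 100],
  [-10.4, 4.7, -8.0, -0.496, 100],
  [-13, 6, -10.1, -0.62, 100],
  [-15.6, 7.1, -12.1, -0.744, 100],
  [-18.2, 8.3, -14.1, -0.868, 100],
  [-20.4, 9.4, -15.9, -0.992, 100],
  [-22.6, 10.3, -17.6, -1.117, 100],
  [-22.6, 10.3, -17.6, -1.117, 100],
])

```text
clock: 0.98
position: [0.4019, -0.2987, 0.1992]
ee_rot: [-0.503, 0.497, -0.495, 0.504]
ft_force: [0.6, 0.2, 0.7]
grip_width: 1.001
```

Run:
```python
from h import *
plan([0.40,-0.304,0.20]); p=manip.camera_params("wrist"); im=snap("wrist","w1.png")
for X in([.4,-.304,.084],[.4,-.304,.071]): print(proj(p,X,True))
```

```text
t 0.9833 shift [ 0.5259 -0.0805 -0.2022] turn 0.014661135844943995 norm 0.5691810380624122
(np.float64(313.70628464536213), np.float64(279.0126541027661))
(np.float64(313.9767344873903), np.float64(269.64531017424486))
```

View pics/w1.png

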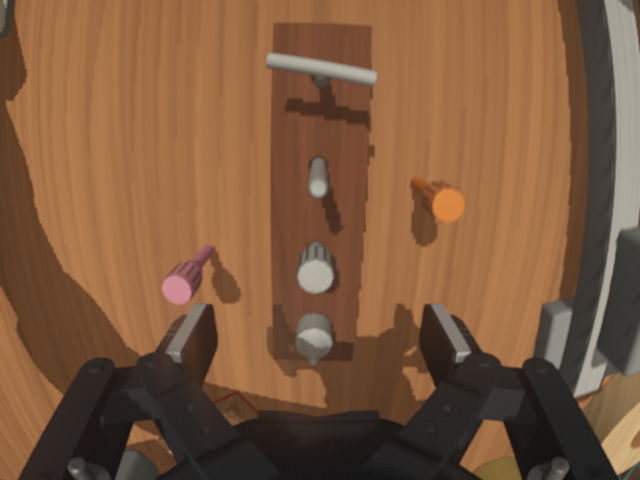

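The wrist view shows the pin's knob top at about (316,276), next to the cup centre at (314,335), with the bar behind it at (318,183). The orange and pink look-alikes are off to the sides.

Run:
```python
from h import *
p=manip.camera_params("wrist"); q=onz(p,316,275.5,.084,True); print(q)
plan([q[0],q[1],.071+.008+.0539])
```

```text
[ 0.4002 -0.3052  0.084 ]
t 1.0333 shift [ 0.3802  6.7162 -0.0712] turn 0.006251374447942215 norm 6.727374192982956
```

Emit:
arm_command([
  [0.15, 3.0, 0, 0.006, 100],
  [0.15, 5.5, 0, 0.006, 100],
  [0.15, 6.7, 0, 0.006, 100],
  [0.15, 6.7, 0, 0.006, 100],
  [0.15, 6.7, 0, 0.006, 100],
  [0.15, 6.7, 0, 0.006, 100],
])

```text
clock: 1.53
position: [0.4005, -0.3067, 0.1353]
ee_rot: [0.498, -0.501, 0.502, -0.498]
ft_force: [0.5, -0.1, -0.0]
grip_width: 1.0
```

Emit:
arm_command([
  [0, 0, 0, 0, 0],
  [0, 0, 0, 0, 0],
  [0, 0, 0, 0, 0],
  [0, 0, 0, 0, 0],
  [0, 0, 0, 0, 0],
  [0, 0, 0, 0, 0],
  [0, 0, 0, 0, 0],
  [0, 0, 0, 0, 0],
], squeeze=40)

```text
clock: 2.2
position: [0.4002, -0.3061, 0.1342]
ee_rot: [0.498, -0.501, 0.502, -0.499]
ft_force: [-0.2, 0.7, 2.2]
grip_width: 0.214
```

Emit:
arm_command([
  [0, -1, 0, 0, 0],
  [0, -2.5, 0, 0, 0],
  [0, -5, 0, 0, 0],
  [0, -8, 0, 0, 0],
  [0, -11, 0, 0, 0],
  [0, -14, 0, 0, 0],
  [0, -18, 0, 0, 0],
  [0, -22, 0, 0, 0],
  [0, -25.5, 0, 0, 0],
  [0, -25.5, 0, 0, 0],
])

```text
clock: 3.03
position: [0.4011, -0.3063, 0.3967]
ee_rot: [0.498, -0.498, 0.505, -0.499]
ft_force: [1.7, -0.2, -0.5]
grip_width: 0.217
```

Run:
```python
from h import *
o=manip.get_obs();print(o["position"],o["grip_width"],o["ft_force"])
plan([.56,0.05,.385],np.arctan2(.1260,.992)) 
plan([.56,0.05,.385],0.0)
```

```text
[ 0.4011 -0.3063  0.3967] 0.2165227072949017 [ 1.67   -0.1657 -0.528 ]
t 3.0333 shift [-35.7277   1.0705  15.6727] turn -0.13208402931370689 norm 39.02878601767204
t 3.0333 shift [-35.7277   1.0705  15.6727] turn -0.005743809657996479 norm 39.02878601767204
```

Emit:
arm_command([
  [-3.8, -0.3, 2.2, -0.02, 0],
  [-7.6, -0.3, 4.4, -0.04, 0],
  [-11.2, -0.3, 6.6, -0.06, 0],
  [-14.8, -0.3, 8.8, -0.08, 0],
  [-18.4, -0.3, 11, -0.1, 0],
  [-22, -0.3, 13.2, -0.11, 0],
  [-25.6, -0.3, 15.4, -0.12, 0],
  [-29.2, -0.3, 17.6, -0.13, 0],
  [-33, -0.3, 19.8, -0.132, 0],
  [-36.2, -0.3, 21.6, -0.132, 0],
])

```text
clock: 3.87
position: [0.6161, 0.0519, 0.3919]
ee_rot: [0.531, -0.468, 0.468, -0.53]
ft_force: [0.7, -0.5, 0.0]
grip_width: 0.216
```

Emit:
arm_command([
  [-0.9, 0, 0.3, 0, 0],
  [-1.4, 0, 0.5, 0, 0],
  [-1.4, 0, 0.5, 0, 0],
  [-1.4, 0, 0.5, 0, 0],
])

```text
clock: 4.2
position: [0.6186, 0.0635, 0.392]
ee_rot: [0.531, -0.468, 0.468, -0.53]
ft_force: [0.2, -0.5, -0.8]
grip_width: 0.218
```

Run:
```python
from h import *
plan([.625,0.0715,.40],0.126); p=manip.camera_params("wrist"); im=snap("wrist","w2.png")
o=manip.get_obs(); M=R.from_quat(o["ee_rot"]).as_matrix()
for dz in(.0539+.0093,.0539+.0093+.065): print("axis pt px",proj(p,o["position"]+M[:,1]*dz,True))
print(p); print(proj(p,[.627,.0728,.2395],True),proj(p,[.622,.070,.25],True))
```

```text
t 4.2 shift [-0.7141 -0.8006  0.7335] turn -0.0013047543850750465 norm 1.2995613199595917
axis pt px (np.float64(316.9777207380938), np.float64(320.64385895482616))
axis pt px (np.float64(317.31983463105246), np.float64(261.5835897368103))
{'fx': 371.64829954431775, 'fy': 371.64829954431775, 'cx': 318.10528948188914, 'cy': 236.09705100790444, 'origin': array([0.6091, 0.1428, 0.4612]), 'attitude': array([0.9853, 0.062 , 0.0099, 0.1586])}
(np.float64(332.5786836837702), np.float64(233.63677798590984)) (np.float64(324.3577449323652), np.float64(242.39912372094736))
```

View pics/w2.png

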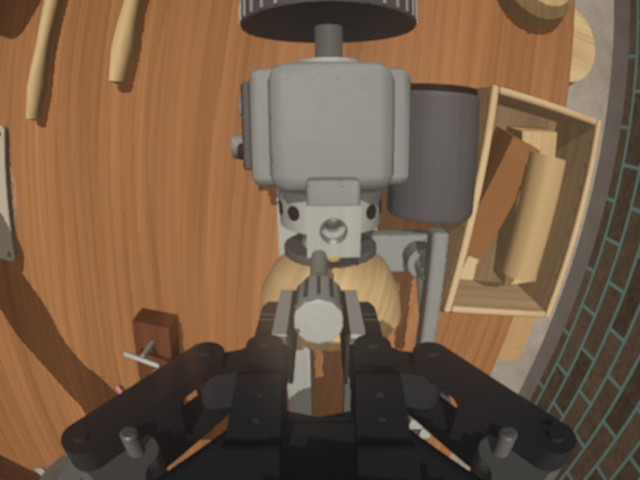

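The boss is square in view at x 307–360, y 204–257, with its bore at about (333.5,231). The pin hangs straight in the jaws with its tip at about (318,256).

Run:
```python
from h import *
im=cv2.imread("pics/w2.png"); z=im[195:270,290:380]
t=manip.camera_params("top"); s=manip.camera_params("scene"); w=manip.camera_params("wrist")
rs=[ray(t,251.2,169.4),ray(s,424.2,199),ray(w,333.5,231,True)]
A=sum(np.eye(3)-np.outer(d,d) for o,d in rs); b=sum((np.eye(3)-np.outer(d,d))@o for o,d in rs)
X=np.linalg.solve(A,b); print(X,[np.linalg.norm(np.cross(X-o,d)) for o,d in rs], tri(rs[0],rs[2]),tri(rs[1],rs[2]))
for zz in(.235,.24,.245): print(onz(w,333.5,231,zz,True))
o=manip.get_obs(); M=R.from_quat(o["ee_rot"]).as_matrix(); print(M[:,1])
print("tip by pic at z", onz(w,318,257,o["position"][2]-.128,True), o["position"])
plan([X[0],X[1],.392],.126)
cv2.imwrite("pics/c3.png",cv2.resize(z,(720,600),interpolation=cv2.INTER_CUBIC))
```

```text
[0.6273 0.0733 0.2387] [np.float64(0.0018572722254622165), np.float64(0.0015091902182683794), np.float64(0.00042768319430340067)] (array([0.6276, 0.0724, 0.2341]), np.float64(0.0006483558286091255)) (array([0.6279, 0.074 , 0.2395]), np.float64(0.0009124455222347377))
[0.6278 0.0725 0.235 ]
[0.6274 0.0741 0.24  ]
[0.627  0.0756 0.245 ]
[ 0.0002 -0.0013 -1.    ]
tip by pic at z [0.6188 0.065  0.2641] [0.6186 0.0629 0.3921]
t 4.25 shift [-0.9228  0.0134  0.9847] turn -0.002304303292926191 norm 1.3495760739275222
```

View pics/c3.png

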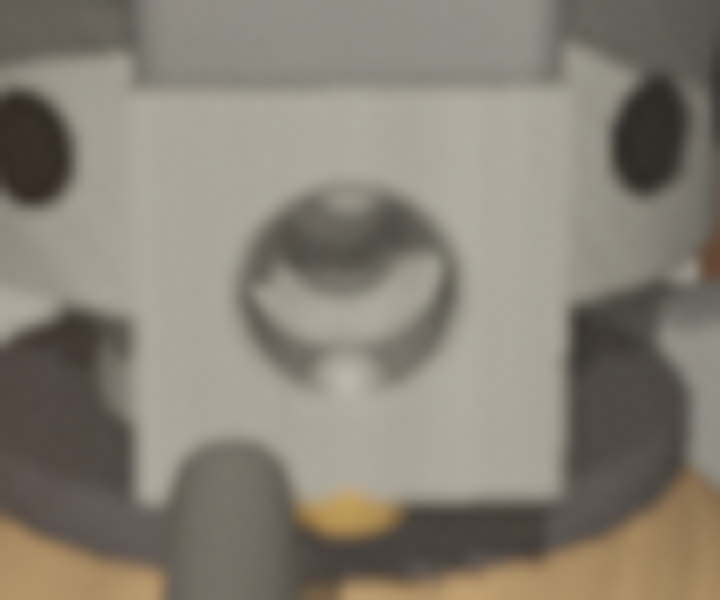

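Run:
```python
from h import *
plan([.6266,.0713,.374],.126)
```

```text
t 4.25 shift [-0.7358  1.8136  0.8924] turn -0.002304303292926191 norm 2.151045305753223
```

Emit:
arm_command([
  [-0.7, 0.8, 0.9, 0, 0],
  [-0.7, 1.8, 0.9, 0, 0],
  [-0.7, 1.8, 0.9, 0, 0],
  [-0.7, 1.8, 0.9, 0, 0],
  [-0.7, 1.8, 0.9, 0, 0],
])

```text
clock: 4.67
position: [0.6268, 0.0725, 0.3738]
ee_rot: [0.531, -0.468, 0.468, -0.53]
ft_force: [0.6, 1.3, -1.1]
grip_width: 0.215
```

Run:
```python
from h import *
o=manip.get_obs(); print(o["position"]); w=manip.camera_params("wrist"); im=snap("wrist","w3.png")
print("bore expected px",proj(w,[.6274,.0738,.2387],True))
z=cv2.imread("pics/w3.png")[215:305,275:365]
cv2.imwrite("pics/c4.png",cv2.resize(z,(600,600),interpolation=cv2.INTER_CUBIC))
```

```text
[0.6268 0.0725 0.3738]
bore expected px (np.float64(318.69906248149886), np.float64(254.19644787725562))
```

View pics/c4.png

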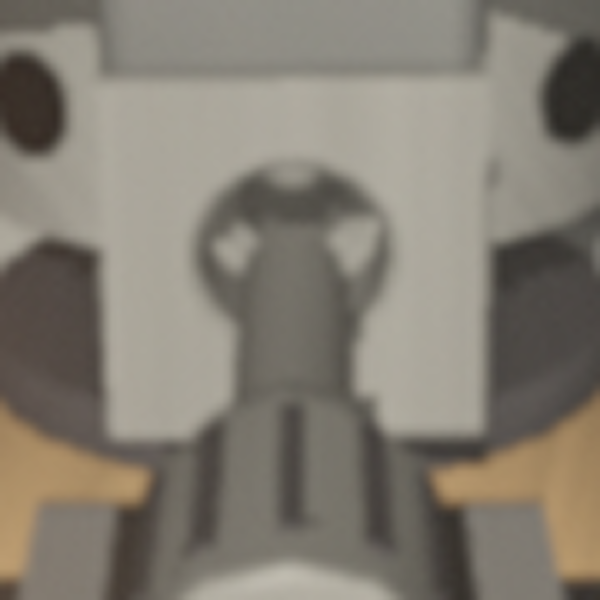

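Run:
```python
from h import *
o=manip.get_obs(); w=manip.camera_params("wrist"); print(o["position"],w["origin"])
z=o["position"][2]-.1282
for v in(225,253): print("tip",onz(w,275+294/6.667,215+v/6.667,z,True)-o["position"])
# knob top ellipse in w3: near-white region around expected
im=cv2.imread("pics/w3.png"); g=cv2.cvtColor(im,6); 
m=(g[290:350,270:370]>140).astype(np.uint8); n,l,st,c=cv2.connectedComponentsWithStats(m); 
for i in range(1,n):
    if st[i][4]>150: print(st[i],c[i]+[270,290], onz(w,*(c[i]+[270,290]),o["position"][2]-.0502,True)-o["position"])
```

```text
[0.6269 0.0727 0.3741] [0.6172 0.1518 0.4434]
tip [ 0.0001  0.0072 -0.1282]
tip [ 0.0005  0.0047 -0.1282]
[  25    9   48   47 1752] [319.0114 321.6592] [-0.0001  0.0068 -0.0502]
```

Run:
```python
from h import *
o=manip.get_obs(); s=manip.camera_params("scene"); P=o["position"]; im=snap("scene","s2.png")
for n,dy,up in(("H1",.0055,0),("H2",.0013,.009)):
    print(n,"top",proj(s,P+[0,dy,-.0502+up]),"bot",proj(s,P+[0,dy,-.0762+up]),"tip",proj(s,P+[0,dy,-.1282+up]))
print("bore",proj(s,[.6274,.0738,.2387]))
x,y=385,115; z=cv2.imread("pics/s2.png")[y:y+90,x:x+90]
cv2.imwrite("pics/c5.png",cv2.resize(z,(600,600),interpolation=cv2.INTER_CUBIC))
```

```text
H1 top (np.float64(433.0002922715229), np.float64(164.23507942369622)) bot (np.float64(430.1385636582764), np.float64(174.94776683132972)) tip (np.float64(424.8202413636457), np.float64(194.85654644505863))
H2 top (np.float64(433.1937789779496), np.float64(162.01298465173664)) bot (np.float64(430.29492286766896), np.float64(172.90216541120765)) tip (np.float64(424.9120103660756), np.float64(193.12238504694244))
bore (np.float64(423.5815829975132), np.float64(199.20375257748793))
```

View pics/c5.png

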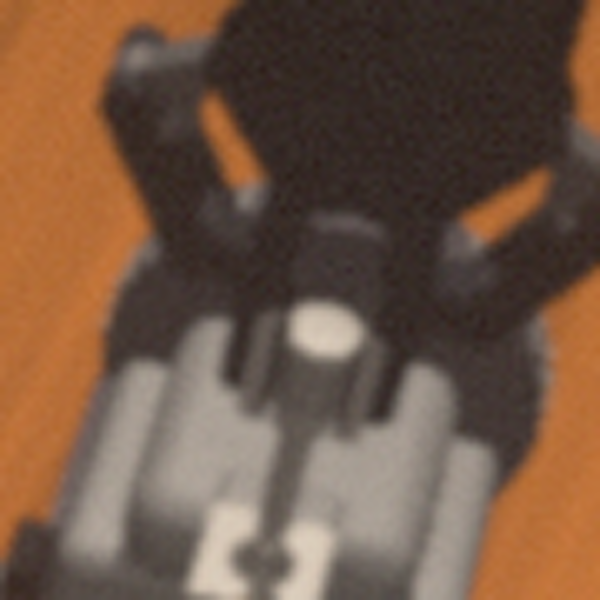

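Run:
```python
from h import *
s=manip.camera_params("scene"); w=manip.camera_params("wrist"); P=manip.get_obs()["position"]
for b in((0,0),(-.4,.8)):
  print("knobtop-TCP",tri(ray(s,434.05+b[0],164.2+b[1]),ray(w,319,321.7,True))[0]-P, "bore", tri(ray(s,424+b[0],198.4+b[1]),ray(w,319.1,253.7,True)))
```

```text
knobtop-TCP [ 0.0007  0.0066 -0.0507] bore (array([0.6277, 0.0747, 0.2401]), np.float64(0.00015252269212323862))
knobtop-TCP [ 0.0007  0.0058 -0.052 ] bore (array([0.6276, 0.0741, 0.2385]), np.float64(0.0004647343365913449))
```

Emit:
arm_command([
  [0.36, 0, 0, 0, 0],
  [0.36, 0, 0, 0, 0],
  [0.36, 0.4, 0, 0, 0],
  [0.36, 0.8, 0, 0, 0],
  [0.36, 1.2, 0, 0, 0],
  [0.36, 1.5, 0, 0, 0],
  [0.36, 1.5, 0, 0, 0],
])

```text
clock: 5.35
position: [0.6271, 0.0693, 0.3578]
ee_rot: [0.531, -0.468, 0.467, -0.53]
ft_force: [-0.5, 0.5, -1.0]
grip_width: 0.215
```

Emit:
arm_command([
  [0, 0.2, 0, 0, 0],
  [0, 0.4, 0, 0, 0],
  [0, 0.6, 0, 0, 0],
  [0, 0.8, 0, 0, 0],
  [0, 0.8, 0, 0, 0],
])

```text
clock: 5.77
position: [0.6273, 0.0693, 0.3504]
ee_rot: [0.531, -0.468, 0.467, -0.53]
ft_force: [0.1, -0.0, -1.3]
grip_width: 0.221
```

Emit:
arm_command([
  [0, 0.2, 0, 0, 0],
  [0, 0.4, 0, 0, 0],
  [0, 0.6, 0, 0, 0],
  [0, 0.6, 0, 0, 0],
])

```text
clock: 6.1
position: [0.6272, 0.0693, 0.3444]
ee_rot: [0.531, -0.468, 0.467, -0.53]
ft_force: [0.6, 0.4, -1.6]
grip_width: 0.216
```

Emit:
arm_command([
  [0, 0.2, 0, 0, 0],
  [0, 0.4, 0, 0, 0],
  [0, 0.6, 0, 0, 0],
  [0, 0.7, 0, 0, 0],
  [0, 0.7, 0, 0, 0],
])

```text
clock: 6.52
position: [0.6273, 0.0694, 0.3376]
ee_rot: [0.531, -0.468, 0.467, -0.53]
ft_force: [-0.0, 0.0, -1.0]
grip_width: 0.217
```

Emit:
arm_command([
  [0, 0.2, 0, 0, 0],
  [0, 0.35, 0, 0, 0],
  [0, 0.45, 0, 0, 0],
  [0, 0.5, 0, 0, 0],
  [0, 0.5, 0, 0, 0],
])

```text
clock: 6.93
position: [0.6273, 0.0694, 0.3328]
ee_rot: [0.531, -0.468, 0.468, -0.53]
ft_force: [-0.9, 0.6, -1.4]
grip_width: 0.215
```

Emit:
arm_command([
  [0, 0.05, 0, 0, 0],
  [0, 0.1, 0, 0, 0],
  [0, 0.1, 0, 0, 0],
])

```text
clock: 7.18
position: [0.6273, 0.0694, 0.3318]
ee_rot: [0.53, -0.468, 0.468, -0.53]
ft_force: [0.2, 1.1, -1.2]
grip_width: 0.215
```

Emit:
arm_command([
  [0, 0.05, 0, 0, 0],
  [0, 0.05, 0, 0, 0],
])

```text
clock: 7.35
position: [0.6273, 0.0694, 0.3313]
ee_rot: [0.531, -0.468, 0.468, -0.53]
ft_force: [0.1, -0.3, -2.0]
grip_width: 0.215
```

Emit:
arm_command([
  [0, 0.05, 0, 0, 0],
  [0, 0.05, 0, 0, 0],
])

```text
clock: 7.52
position: [0.6273, 0.0694, 0.3308]
ee_rot: [0.531, -0.468, 0.468, -0.53]
ft_force: [0.4, -0.3, -1.2]
grip_width: 0.219
```

Emit:
arm_command([
  [0, 0.05, 0, 0, 0],
  [0, 0.05, 0, 0, 0],
])

```text
clock: 7.68
position: [0.6273, 0.0694, 0.3303]
ee_rot: [0.53, -0.468, 0.468, -0.53]
ft_force: [0.4, -0.1, -1.8]
grip_width: 0.218
```

Emit:
arm_command([
  [0, 0.05, 0, 0, 0],
  [0, 0.05, 0, 0, 0],
])

```text
clock: 7.85
position: [0.6274, 0.0695, 0.3302]
ee_rot: [-0.53, 0.467, -0.468, 0.531]
ft_force: [-1.2, -0.2, 0.4]
grip_width: 0.217
```

Emit:
arm_command([
  [0, 0, 0, 0, 35],
  [0, 0, 0, 0, 50],
  [0, 0, 0, 0, 60],
  [0, 0, 0, 0, 60],
  [0, 0, 0, 0, 60],
])

```text
clock: 8.27
position: [0.6274, 0.0694, 0.3299]
ee_rot: [-0.53, 0.467, -0.468, 0.53]
ft_force: [-0.5, -0.2, -0.6]
grip_width: 0.603
```

Emit:
arm_command([
  [0, -1, 0, 0, 60],
  [0, -3, 0, 0, 60],
  [0, -6, 0, 0, 60],
  [0, -9, 0, 0, 60],
  [0, -9, 0, 0, 60],
  [0, -9, 0, 0, 60],
])

```text
clock: 8.77
position: [0.6277, 0.0698, 0.4226]
ee_rot: [-0.529, 0.467, -0.468, 0.532]
ft_force: [-0.7, 0.7, -0.5]
grip_width: 0.603
```

Run:
```python
from h import *
o=manip.get_obs(); w=manip.camera_params("wrist"); print(o["position"])
wi=snap("wrist","w4.png"); si=snap("scene","s3.png")
s=manip.camera_params("scene")
e=[.6274,.0741,.2387+.015+.026]; print("expect",proj(w,e,True),proj(s,e))
def blob(im,c,r,th):
    c=np.round(c).astype(int); g=cv2.cvtColor(im,cv2.COLOR_RGB2GRAY)[c[1]-r:c[1]+r,c[0]-r:c[0]+r]; return c-r,g
cw=[int(v) for v in proj(w,e,True)]; cs=[int(v) for v in proj(s,e)]
a=cv2.imread("pics/w4.png"); b=cv2.imread("pics/s3.png")
print("w crop origin",cw[0]-50,cw[1]-60,"s",cs[0]-40,cs[1]-40)
A=cv2.resize(a[cw[1]-60:cw[1]+60,cw[0]-50:cw[0]+50],(400,480),interpolation=2); B=cv2.resize(b[cs[1]-40:cs[1]+56,cs[0]-40:cs[0]+40],(400,480),interpolation=2)
cv2.imwrite("pics/c6.png",np.hstack([A,B]))
```

```text
[0.6277 0.0698 0.4226]
expect (np.float64(316.8334306109121), np.float64(244.9694804736732)) (np.float64(427.72472793491846), np.float64(183.78472346542677))
w crop origin 266 184 s 387 143
```

View pics/c6.png

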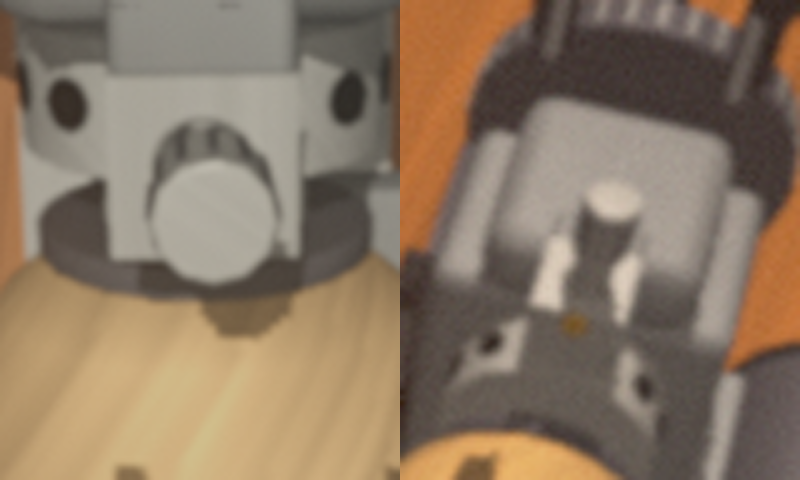

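The knob now stands upright on the boss, with its top at about wrist (319,239) and scene (429.6,183). That is close to where a pin standing on the plain rim should be, so next is the handle.

Run:
```python
from h import *
t=manip.camera_params("top"); q=onz(t,154.5,185.75,.2147); print(q)
B=np.array([.6275,.0738]); ly=np.array([-np.sin(.126),np.cos(.126)]); lx=np.array([ly[1],-ly[0]]); print((q[:2]-B)@lx,(q[:2]-B)@ly)
plan([q[0],q[1],.37],.126)
```

```text
[0.5985 0.2657 0.2147]
-0.004611646581749741 0.19403259690705102
t 8.8667 shift [-19.8376   4.9689  -0.3788] turn 7.554486306005082e-05 norm 20.453986038419956
```

Emit:
arm_command([
  [-3.5, 0, 0, 0, 60],
  [-7, 0, -0.1, 0, 60],
  [-10.5, 0.5, -0.2, 0, 60],
  [-14, 2, -0.3, 0, 60],
  [-17, 4, -0.4, 0, 50],
  [-19.8, 5.0, -0.4, 0, 40],
  [-19.8, 5.0, -0.4, 0, 40],
  [-19.8, 5.0, -0.4, 0, 40],
  [-19.8, 5.0, -0.4, 0, 40],
])

```text
clock: 9.62
position: [0.5987, 0.2646, 0.3693]
ee_rot: [0.531, -0.468, 0.468, -0.53]
ft_force: [-0.6, 0.0, -0.3]
grip_width: 0.398
```

Run:
```python
from h import *
o=manip.get_obs(); w=manip.camera_params("wrist"); im=snap("wrist","w5.png"); print(o["position"],o["grip_width"])
print("expect px",proj(w,[.5985,.2657,.2147],True))
g=im.max(2); e=np.array(proj(w,[.5985,.2657,.2147],True)).astype(int)
cv2.imwrite("pics/c7.png",cv2.resize(cv2.imread("pics/w5.png")[e[1]-110:e[1]+60,e[0]-100:e[0]+100],(800,680),interpolation=2)[:600])
print(e)
```

```text
[0.5987 0.2646 0.3693] 0.3979147627887572
expect px (np.float64(317.4736243878711), np.float64(243.14183972309067))
[317 243]
```

View pics/c7.png

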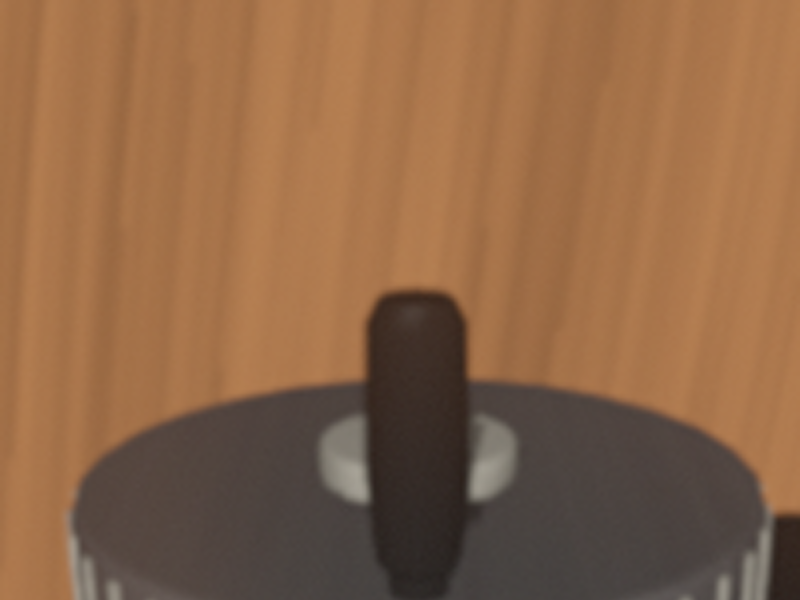

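The handle runs from its tip at (415,295) to its root at (418,595) in the crop, directly over the hub, so it starts almost at top centre.

Run:
```python
from h import *
w=manip.camera_params("wrist")
B=np.array([.6275,.0738]); ly=np.array([-np.sin(.126),np.cos(.126)]); lx=np.array([ly[1],-ly[0]])
for u,v,z in((417,430,.2147),(416,310,.22),(418,590,.215),(418,430,.16)):
    q=onz(w,217+u/4,133+v/4,z,True); print(q,(q[:2]-B)@lx,(q[:2]-B)@ly)
q=onz(w,217+417/4,133+430/4,.2147,True); plan([q[0],q[1],.2147+.0539+.004],.126)
```

```text
[0.6012 0.2671 0.2147] -0.0018395935285096475 0.19505559728780617
[0.5983 0.288  0.22  ] -0.0020748011722222376 0.2161502438208903
[0.6049 0.2393 0.215 ] -0.0016084563488751903 0.16705352373420704
[0.6042 0.2485 0.16  ] -0.0011611458676032912 0.17626814833440974
t 9.6667 shift [-0.2852  9.721   0.2454] turn -0.001648272089656455 norm 9.728262118367265
```

Emit:
arm_command([
  [-0.3, 3, 0.25, 0, 40],
  [-0.3, 6, 0.25, 0, 40],
  [-0.3, 8.5, 0.25, 0, 40],
  [-0.3, 9.7, 0.25, 0, 40],
  [-0.3, 9.7, 0.25, 0, 40],
  [-0.3, 9.7, 0.25, 0, 30],
  [-0.3, 9.7, 0.25, 0, 25],
  [-0.3, 9.7, 0.25, 0, 25],
  [-0.3, 9.7, 0.25, 0, 25],
], squeeze=20)

```text
clock: 10.42
position: [0.601, 0.2689, 0.2745]
ee_rot: [-0.53, 0.467, -0.468, 0.531]
ft_force: [-0.3, 1.0, -0.1]
grip_width: 0.253
```

```bash
cat > chk.py <<'E'
from h import *
import sys
# knob-top patch from s3 (pin on plain rim) matched in a new scene picture
o=manip.get_obs(); im=snap("scene",sys.argv[1]); r=cv2.imread("pics/s3.png")[:,:,::-1]
T=r[174:196,419:441].copy(); S=im[160:215,405:455].copy()
m=cv2.matchTemplate(S,T,cv2.TM_CCOEFF_NORMED); _,b,_,l=cv2.minMaxLoc(m)
print("knob shift px",l[0]+405-419,l[1]+160-174,"score %.3f"%b,"unshifted %.3f"%m[14,14],"clock",o["clock"],o["position"],o["ft_force"],o["grip_width"])
E
python3 chk.py k0.png
python3 - <<'E'
from h import *
s=manip.camera_params("scene"); a=np.array([.6275,.0741,.2797]); print(np.array(proj(s,a-[0,0,.0097]))-proj(s,a))
o=manip.get_obs(); print(R.from_quat(o["ee_rot"]).as_matrix())
E
```

```text
knob shift px 0 1 score 0.729 unshifted 0.686 clock 10.4167 [0.601  0.2689 0.2745] [-0.287   0.9525 -0.0715] 0.25273687353485513
[-0.9956  3.7267]
[[ 0.1256  0.0017  0.9921]
 [-0.9921  0.0006  0.1256]
 [-0.0004 -1.      0.0018]]
```

Emit:
arm_command([
  [0, 0, 0.1, 0, 25],
  [0, 0, 0.2, 0, 25],
  [0, 0, 0.3, 0, 25],
  [0, 0, 0.4, 0, 25],
  [0, 0, 0.5, 0, 25],
  [0, 0, 0.5, 0, 25],
])

```text
clock: 10.97
position: [0.6055, 0.2694, 0.2729]
ee_rot: [0.531, -0.468, 0.467, -0.53]
ft_force: [-4.8, 0.2, 1.6]
grip_width: 0.242
```

```bash
sed -i 's#pics/s3.png#pics/k0.png#; s/print("knob/g=lambda a:cv2.cvtColor(a,cv2.COLOR_RGB2GRAY).astype(np.float32);f=lambda a:g(a[164:206,412:448].copy());print("ecc",cv2.phaseCorrelate(f(r),f(im),cv2.createHanningWindow((36,42),cv2.CV_32F)));print("knob/' chk.py; python3 chk.py k1.png
```

```text
ecc ((-2.9381518086386578, 0.3894323356032956), 0.41332262062732084)
knob shift px -2 1 score 0.641 unshifted 0.482 clock 10.9667 [0.6055 0.2694 0.2729] [-4.7958  0.2257  1.5911] 0.24157770536469084
```

Emit:
arm_command([
  [0, 0, 0.1, 0, 25],
  [0, 0, 0.2, 0, 25],
  [0, 0, 0.3, 0, 25],
  [0, 0, 0.3, 0, 25],
])

```text
clock: 11.35
position: [0.6088, 0.2698, 0.2728]
ee_rot: [-0.53, 0.468, -0.468, 0.531]
ft_force: [-1.9, 0.7, 0.6]
grip_width: 0.248
```

```bash
python3 chk.py k2.png
```

```text
ecc ((0.8635352768550568, -7.576628472258626), 0.2172492457024845)
knob shift px -3 2 score 0.606 unshifted 0.347 clock 11.35 [0.6088 0.2698 0.2728] [-1.9157  0.6773  0.5931] 0.24831372759978468
```

```bash
cat > blob.py <<'E'
from h import *
def blob(im):  # bright knob-top disc near (430,184) of the scene picture
    g=cv2.cvtColor(im,cv2.COLOR_BGR2GRAY); g=cv2.resize(g[165:205,410:450],None,fx=4,fy=4,interpolation=cv2.INTER_CUBIC)
    out=[]
    for th in range(150,240,10):
        n,l,st,c=cv2.connectedComponentsWithStats((g>th).astype(np.uint8))
        for i in range(1,n):
            if 400<st[i][4]<2000 and st[i][2]<60 and st[i][3]<50: out.append((th,*np.round(c[i]/4+[410,165],1),st[i][4]))
    return out
if __name__=="__main__":
    import sys
    for f in sys.argv[1:]:
        print(f,*[tuple(map(float,b)) for b in blob(cv2.imread("pics/"+f))],sep="\n  ")
E
python3 blob.py s3.png k0.png k1.png k2.png
```

```text
s3.png
  (150.0, 432.2, 198.8, 810.0)
  (160.0, 440.2, 190.4, 497.0)
  (160.0, 432.1, 199.0, 692.0)
  (170.0, 429.8, 182.6, 969.0)
  (170.0, 432.0, 199.1, 577.0)
  (180.0, 429.7, 182.8, 724.0)
  (180.0, 432.0, 198.9, 447.0)
k0.png
  (150.0, 416.8, 171.0, 630.0)
k1.png
  (160.0, 418.2, 171.7, 648.0)
k2.png
  (160.0, 418.9, 171.8, 934.0)
```

Run:
```python
from h import *
L=[]
for f in("s3","k0","k1","k2"):
    z=cv2.imread(f"pics/{f}.png")[158:214,400:456]
    z=cv2.resize(z,(392,296),interpolation=2); z=cv2.convertScaleAbs(z,alpha=1.0 if f=="s3" else 1.4); L.append(z)
cv2.imwrite("pics/c8.png",np.vstack([np.hstack(L[:2]),np.hstack(L[2:])]))
```

```text
(no output)
```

View pics/c8.png

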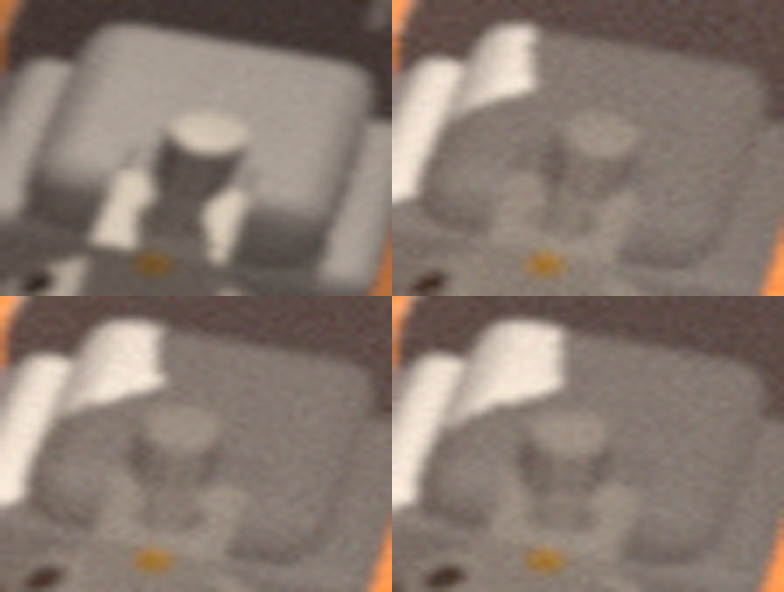

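The shaded crops put the knob top at (178,134) in k2 against (182,130) in k1 and (212,130) in k0. The pin has leaned with the rim but has not dropped; a drop would show as about 26 crop pixels downward.

```bash
cat > chk.py <<'E'
from h import *
import sys
def avg(n=4): return np.mean([manip.camera("scene").astype(np.float32) for _ in range(n)],0).mean(2)
o=manip.get_obs(); a=avg(); np.save("pics/%s.npy"%sys.argv[1],a); ref=np.load("pics/%s.npy"%sys.argv[2]) if len(sys.argv)>2 else a
up=lambda x:cv2.resize(x,None,fx=4,fy=4,interpolation=cv2.INTER_CUBIC)
x0,y0,x1,y1=415,171,437,192
T=up(ref)[y0*4:y1*4,x0*4:x1*4]; S=up(a)[(y0-5)*4:(y1+10)*4,(x0-6)*4:(x1+8)*4]
m=cv2.matchTemplate(S,T,cv2.TM_CCOEFF_NORMED); _,b,_,l=cv2.minMaxLoc(m)
print("knob shift px",l[0]/4-6,l[1]/4-5,"score %.3f unshifted %.3f"%(b,m[20,24]),"clock %.2f"%o["clock"],o["position"],o["ft_force"],o["grip_width"])
E
python3 chk.py m2
```

```text
knob shift px 0.0 0.0 score 1.000 unshifted 1.000 clock 11.40 [0.6088 0.2696 0.2728] [-1.4291  0.4301  0.7746] 0.24845222738161651
```

Emit:
arm_command([
  [0, 0, 0.1, 0, 25],
  [0, 0, 0.2, 0, 25],
  [0, 0, 0.2, 0, 25],
])

```text
clock: 11.85
position: [0.6106, 0.2698, 0.2728]
ee_rot: [0.531, -0.468, 0.468, -0.53]
ft_force: [-2.2, -1.0, 1.0]
grip_width: 0.249
```

```bash
python3 chk.py m3 m2
```

```text
knob shift px 0.75 0.25 score 0.991 unshifted 0.974 clock 11.85 [0.6106 0.2698 0.2728] [-2.2057 -0.9857  1.0137] 0.24864666140094022
```

Emit:
arm_command([
  [0, 0, 0.1, 0, 25],
  [0, 0, 0.2, 0, 25],
  [0, 0, 0.25, 0, 25],
  [0, 0, 0.25, 0, 25],
])

```text
clock: 12.38
position: [0.6131, 0.2701, 0.2728]
ee_rot: [0.531, -0.468, 0.468, -0.53]
ft_force: [-2.4, -0.2, -1.4]
grip_width: 0.254
```

```bash
python3 chk.py m4 m3
```

```text
knob shift px 1.25 0.25 score 0.948 unshifted 0.916 clock 12.38 [0.6131 0.2701 0.2728] [-2.4174 -0.2326 -1.4438] 0.254051588055147
```

Emit:
arm_command([
  [0, 0, 0.1, 0, 25],
  [0, 0, 0.2, 0, 25],
  [0, 0, 0.2, 0, 25],
])

```text
clock: 12.83
position: [0.615, 0.2704, 0.2727]
ee_rot: [0.531, -0.468, 0.467, -0.53]
ft_force: [-2.4, -1.0, -1.7]
grip_width: 0.25
```

```bash
python3 chk.py m5 m3
```

```text
knob shift px 2.0 1.0 score 0.959 unshifted 0.866 clock 12.83 [0.615  0.2704 0.2727] [-2.3625 -1.0152 -1.7408] 0.24976359642202997
```

```bash
sed -i 's/x0,y0,x1,y1=415,171,437,192/x0,y0,x1,y1=416,175,440,194/' chk.py
cat > cmp.py <<'E'
import numpy as np,cv2,sys
up=lambda x:cv2.resize(x,None,fx=4,fy=4,interpolation=cv2.INTER_CUBIC)
x0,y0,x1,y1=416,175,440,194
ref=np.load("pics/%s.npy"%sys.argv[1])
for n in sys.argv[2:]:
    a=np.load("pics/%s.npy"%n)
    S=up(np.minimum(a,100))[(y0-3)*4:(y1+8)*4,(x0-6)*4:(x1+6)*4]
    m=cv2.matchTemplate(S,up(np.minimum(ref,100))[y0*4:y1*4,x0*4:x1*4],cv2.TM_CCOEFF_NORMED); _,b,_,l=cv2.minMaxLoc(m)
    print(n,l[0]/4-6,l[1]/4-3,"%.3f"%b, "max/med in tmpl",a[y0:y1,x0:x1].max(),np.median(a[y0:y1,x0:x1]))
E
python3 cmp.py m2 m2 m3 m4 m5; python3 cmp.py m4 m5
```

```text
m2 0.0 0.0 1.000 max/med in tmpl 164.33333 87.25
m3 0.0 0.5 0.982 max/med in tmpl 165.08333 87.5
m4 3.0 4.5 0.768 max/med in tmpl 165.33333 88.083336
m5 3.25 4.0 0.786 max/med in tmpl 165.33333 88.0
m5 0.25 0.0 0.963 max/med in tmpl 165.33333 88.0
```

Measured with the sunlit patch excluded, the knob moved by (3.0, 4.5) px between m3 and m4 and has stayed there. That matches the pin falling and standing upright again, and the force is still only drag. The spindle should be near the middle of its play, so I'll back off, withdraw, and check with the arm clear.

Emit:
arm_command([
  [0, 0, -0.2, 0, 28],
  [0, 0, -0.2, 0, 40],
  [0, 0, -0.2, 0, 40],
  [0, 0, -0.2, 0, 40],
  [0, -1, -0.2, 0, 40],
  [0, -3, -0.2, 0, 40],
  [0, -6, -0.2, 0, 40],
  [0, -9, -0.2, 0, 40],
  [0, -11, -0.2, 0, 20],
  [0, -11, -0.2, 0, 0],
])

```text
clock: 13.87
position: [0.6135, 0.271, 0.3891]
ee_rot: [-0.528, 0.467, -0.469, 0.533]
ft_force: [0.2, 1.0, 1.0]
grip_width: 0.127
```

Run:
```python
from h import *
plan([.6275,.074,.40],.126)
```

```text
t 13.8667 shift [19.7168 -1.1482 -1.0768] turn -0.00017994955854971906 norm 19.779514088575596
```

Emit:
arm_command([
  [3.8, -1, -0.2, 0, 0],
  [7.6, -2, -0.4, 0, 0],
  [11.4, -3.3, -0.6, 0, 0],
  [15.2, -3.3, -0.8, 0, 0],
  [18.5, -3.3, -1.0, 0, 0],
  [20.1, -3.3, -1.1, 0, 0],
  [20.1, -3.3, -1.1, 0, 0],
  [20.1, -3.3, -1.1, 0, 0],
  [20.1, -3.3, -1.1, 0, 0],
])

```text
clock: 14.62
position: [0.6271, 0.0706, 0.4161]
ee_rot: [-0.531, 0.467, -0.467, 0.531]
ft_force: [-0.0, 0.3, 0.1]
grip_width: 0.002
```

Run:
```python
from h import *
o=manip.get_obs(); print(o["position"],o["grip_width"],o["ft_force"]); w=manip.camera_params("wrist"); s=manip.camera_params("scene")
snap("scene","s4.png"); snap("wrist","w6.png")
from blob import blob
for f in("s3","s4"): print(f,[tuple(map(float,b)) for b in blob(cv2.imread(f"pics/{f}.png")) if b[0]>=160])
pts={}
for up in(.005,.015): 
    e=[.6274,.0741,.2647+up]; print(up,"w",proj(w,e,True),"s",proj(s,e))
g=cv2.GaussianBlur(cv2.cvtColor(cv2.imread("pics/w6.png"),6),(0,0),1.5)
c=cv2.HoughCircles(g[200:300,260:380],cv2.HOUGH_GRADIENT_ALT,1,10,param1=80,param2=.6,minRadius=9,maxRadius=24)
print(None if c is None else c[0]+[260,200,0])
g=cv2.GaussianBlur(cv2.cvtColor(cv2.imread("pics/w4.png"),6),(0,0),1.5)
c=cv2.HoughCircles(g[200:300,260:380],cv2.HOUGH_GRADIENT_ALT,1,10,param1=80,param2=.6,minRadius=9,maxRadius=24)
print("w4",None if c is None else c[0]+[260,200,0])
```

```text
[0.6271 0.0706 0.4161] 0.0020695761152784535 [-0.026   0.2996  0.0931]
s3 [(160.0, 440.2, 190.4, 497.0), (160.0, 432.1, 199.0, 692.0), (170.0, 429.8, 182.6, 969.0), (170.0, 432.0, 199.1, 577.0), (180.0, 429.7, 182.8, 724.0), (180.0, 432.0, 198.9, 447.0)]
s4 [(160.0, 432.6, 199.5, 428.0), (170.0, 429.0, 187.4, 1050.0), (180.0, 428.8, 187.6, 834.0), (190.0, 428.5, 187.8, 590.0)]
0.005 w (np.float64(318.5442634916606), np.float64(244.45877091753368)) s (np.float64(426.69916459011245), np.float64(187.6257016543502))
0.015 w (np.float64(318.56766942551417), np.float64(250.1070562903649)) s (np.float64(427.72472793491846), np.float64(183.78472346542677))
[[323.     244.      17.7682]
 [286.     245.      14.2988]
 [352.     244.      11.8086]]
w4 [[319.     239.      18.1011]
 [285.     242.      12.3893]
 [348.     237.      12.9799]]
```

The pin is down: with the arm clear, the scene blob moved from (429.7,182.8) to (428.8,187.6), which matches the predicted drop. Next I'll press on the knob.

Run:
```python
from h import *
w=manip.camera_params("wrist"); s=manip.camera_params("scene")
print(onz(w,323,244,.2697,True), tri(ray(w,323,244,True),ray(s,428.8,187.6)))
plan([.628,.074,.350],.126)
```

```text
[0.63   0.0753 0.2697] (array([0.6304, 0.0755, 0.27  ]), np.float64(0.0007414379265951235))
t 14.7167 shift [-0.2655  6.6044  0.1279] turn 0.0025003361436686244 norm 6.610977968402711
```

Emit:
arm_command([
  [-0.35, 2, 0.2, 0, 0],
  [-0.35, 4, 0.2, 0, 0],
  [-0.35, 5.5, 0.2, 0, 0],
  [-0.35, 6.4, 0.2, 0, 0],
  [-0.35, 6.6, 0.2, 0, 0],
  [-0.35, 6.6, 0.2, 0, 0],
  [-0.35, 6.6, 0.2, 0, 0],
])

```text
clock: 15.3
position: [0.6291, 0.0736, 0.351]
ee_rot: [-0.53, 0.467, -0.468, 0.531]
ft_force: [-0.1, -0.7, 0.9]
grip_width: -0.001
```

Emit:
arm_command([
  [0, 0.1, 0, 0, 0],
  [0, 0.2, 0, 0, 0],
  [0, 0.3, 0, 0, 0],
  [0, 0.4, 0, 0, 0],
  [0, 0.4, 0, 0, 0],
])

```text
clock: 15.72
position: [0.6289, 0.0731, 0.3458]
ee_rot: [0.531, -0.468, 0.468, -0.53]
ft_force: [-0.1, -0.1, -0.2]
grip_width: -0.0
```

Emit:
arm_command([
  [0, 0.1, 0, 0, 0],
  [0, 0.15, 0, 0, 0],
  [0, 0.2, 0, 0, 0],
  [0, 0.2, 0, 0, 0],
])

```text
clock: 16.05
position: [0.6289, 0.0731, 0.344]
ee_rot: [-0.53, 0.467, -0.468, 0.531]
ft_force: [0.6, -0.4, -0.4]
grip_width: 0.001
```

Emit:
arm_command([
  [0, 0.05, 0, 0, 0],
  [0, 0.1, 0, 0, 0],
  [0, 0.1, 0, 0, 0],
])

```text
clock: 16.3
position: [0.629, 0.0732, 0.3435]
ee_rot: [-0.53, 0.467, -0.468, 0.531]
ft_force: [-1.7, -0.8, 4.8]
grip_width: -0.001
```

Emit:
arm_command([
  [0, 0.05, 0, 0, 0],
  [0, 0.05, 0, 0, 0],
])

```text
clock: 16.47
position: [0.629, 0.0732, 0.3433]
ee_rot: [-0.53, 0.467, -0.468, 0.531]
ft_force: [-1.5, 0.7, 6.5]
grip_width: 0.004
```

Emit:
arm_command([
  [0, 0.05, 0, 0, 0],
  [0, 0.05, 0, 0, 0],
])

```text
clock: 16.63
position: [0.6291, 0.0732, 0.343]
ee_rot: [-0.53, 0.467, -0.468, 0.531]
ft_force: [-0.9, -1.2, 8.2]
grip_width: -0.001
```

Emit:
arm_command([
  [0, 0.05, 0, 0, 0],
  [0, 0.05, 0, 0, 0],
])

```text
clock: 16.8
position: [0.6291, 0.0733, 0.3427]
ee_rot: [-0.53, 0.467, -0.468, 0.531]
ft_force: [-2.3, -0.5, 9.0]
grip_width: 0.001
```

Emit:
arm_command([
  [0, 0.04, 0, 0, 0],
  [0, 0.04, 0, 0, 0],
  [0, 0.04, 0, 0, 0],
])

```text
clock: 17.05
position: [0.6291, 0.0733, 0.3423]
ee_rot: [-0.53, 0.467, -0.468, 0.531]
ft_force: [-2.5, -0.0, 9.6]
grip_width: -0.0
```

Emit:
arm_command([
  [0, 0.04, 0, 0, 0],
  [0, 0.04, 0, 0, 0],
])

```text
clock: 17.22
position: [0.629, 0.0733, 0.3419]
ee_rot: [-0.53, 0.467, -0.468, 0.531]
ft_force: [-2.6, -0.5, 7.7]
grip_width: 0.002
```

Emit:
arm_command([
  [0, 0.04, 0, 0, 0],
  [0, 0.04, 0, 0, 0],
])

```text
clock: 17.38
position: [0.629, 0.0733, 0.3412]
ee_rot: [-0.53, 0.467, -0.468, 0.531]
ft_force: [-2.0, -0.4, 6.8]
grip_width: -0.001
```

Force is falling while the knob keeps moving down, so the neck is passing the detent.

Emit:
arm_command([
  [0, 0.05, 0, 0, 0],
  [0, 0.05, 0, 0, 0],
])

```text
clock: 17.55
position: [0.629, 0.0732, 0.3408]
ee_rot: [-0.53, 0.467, -0.468, 0.531]
ft_force: [-2.2, 0.0, 8.1]
grip_width: 0.0
```

Emit:
arm_command([
  [0, 0.05, 0, 0, 0],
  [0, 0.05, 0, 0, 0],
])

```text
clock: 17.72
position: [0.629, 0.0733, 0.3403]
ee_rot: [-0.53, 0.467, -0.468, 0.531]
ft_force: [-2.0, -0.3, 7.1]
grip_width: 0.0
```

Emit:
arm_command([
  [0, 0.05, 0, 0, 0],
  [0, 0.05, 0, 0, 0],
])

```text
clock: 17.88
position: [0.6289, 0.0732, 0.3396]
ee_rot: [-0.53, 0.467, -0.468, 0.531]
ft_force: [-2.3, -0.1, 5.8]
grip_width: -0.0
```

Emit:
arm_command([
  [0, 0.05, 0, 0, 0],
  [0, 0.05, 0, 0, 0],
])

```text
clock: 18.05
position: [0.6289, 0.0732, 0.3389]
ee_rot: [-0.53, 0.467, -0.468, 0.531]
ft_force: [-2.7, -0.4, 5.4]
grip_width: 0.002
```

Emit:
arm_command([
  [0, 0.05, 0, 0, 0],
  [0, 0.05, 0, 0, 0],
])

```text
clock: 18.22
position: [0.6288, 0.0732, 0.3384]
ee_rot: [-0.53, 0.467, -0.468, 0.531]
ft_force: [-3.4, -0.4, 6.6]
grip_width: 0.001
```

Emit:
arm_command([
  [0, 0.04, 0, 0, 0],
  [0, 0.04, 0, 0, 0],
])

```text
clock: 18.38
position: [0.6287, 0.0733, 0.3383]
ee_rot: [-0.53, 0.467, -0.468, 0.531]
ft_force: [-4.4, -1.0, 8.5]
grip_width: -0.001
```

Emit:
arm_command([
  [0, 0.04, 0, 0, 0],
  [0, 0.04, 0, 0, 0],
  [0, 0.04, 0, 0, 0],
])

```text
clock: 18.63
position: [0.6287, 0.0733, 0.3382]
ee_rot: [-0.53, 0.467, -0.468, 0.531]
ft_force: [-4.2, -0.6, 9.7]
grip_width: -0.004
```

Emit:
arm_command([
  [0, -0.5, 0, 0, 0],
  [0, -2, 0, 0, 0],
  [0, -5, 0, 0, 0],
  [0, -8, 0, 0, 0],
  [0, -8, 0, 0, 0],
  [0, -8, 0, 0, 0],
  [0, -8, 0, 0, 0],
])

```text
clock: 19.22
position: [0.6289, 0.0731, 0.4163]
ee_rot: [0.531, -0.468, 0.467, -0.53]
ft_force: [-0.6, 0.2, -0.7]
grip_width: -0.002
```

Run:
```python
from h import *
from blob import blob
o=manip.get_obs(); print(o["clock"],o["position"],o["ft_force"]); w=manip.camera_params("wrist"); s=manip.camera_params("scene")
snap("scene","s5.png"); snap("wrist","w7.png")
for f in("s3","s4","s5"): print(f,[tuple(map(float,b)) for b in blob(cv2.imread(f"pics/{f}.png")) if b[0]>=170])
g=cv2.GaussianBlur(cv2.cvtColor(cv2.imread("pics/w7.png"),6),(0,0),1.5)
c=cv2.HoughCircles(g[200:300,260:380],cv2.HOUGH_GRADIENT_ALT,1,10,param1=80,param2=.6,minRadius=9,maxRadius=24)
print(c+[260,200,0]); 
for q in c[0]: print(onz(w,q[0]+260,q[1]+200,.2647,True))
e=[.6274,.0741,.2647]; print("w",proj(w,e,True),"s",proj(s,e))
```

```text
19.2167 [0.6289 0.0731 0.4163] [-0.6465  0.2127 -0.6566]
s3 [(170.0, 429.8, 182.6, 969.0), (170.0, 432.0, 199.1, 577.0), (180.0, 429.7, 182.8, 724.0), (180.0, 432.0, 198.9, 447.0)]
s4 [(170.0, 429.0, 187.4, 1050.0), (180.0, 428.8, 187.6, 834.0), (190.0, 428.5, 187.8, 590.0)]
s5 [(170.0, 427.9, 189.3, 1049.0), (180.0, 427.8, 189.6, 853.0), (190.0, 427.6, 189.8, 653.0)]
[[[319.     244.      17.7985]
  [285.     247.      14.7343]]]
[0.6296 0.075  0.2647]
[0.6085 0.0702 0.2647]
w (np.float64(315.41034197767675), np.float64(244.8591703940701)) s (np.float64(426.19350242363583), np.float64(189.5195265089894))
```

All readings agree with the pin being home: the knob travelled about 5.5 mm, the force peaked, fell and then met a stop, and the knob top is at scene row 189.6 (189.5 expected). I'll press once more, lightly, to confirm the stop is hard.

Emit:
arm_command([
  [0.1, 3, -0.1, 0, 0],
  [0.1, 6, -0.1, 0, 0],
  [0.1, 7.2, -0.1, 0, 0],
  [0.1, 7.6, -0.1, 0, 0],
  [0.1, 7.8, -0.1, 0, 0],
  [0.1, 7.9, -0.1, 0, 0],
  [0.1, 7.9, -0.1, 0, 0],
  [0.1, 7.9, -0.1, 0, 0],
])

```text
clock: 19.98
position: [0.6284, 0.0722, 0.3391]
ee_rot: [-0.53, 0.467, -0.468, 0.531]
ft_force: [-0.5, 1.1, 0.3]
grip_width: 0.002
```

Emit:
arm_command([
  [0, 0.06, 0, 0, 0],
  [0, 0.12, 0, 0, 0],
  [0, 0.12, 0, 0, 0],
])

```text
clock: 20.23
position: [0.6283, 0.0722, 0.338]
ee_rot: [-0.53, 0.467, -0.468, 0.531]
ft_force: [-1.8, -0.7, 5.1]
grip_width: 0.001
```

Emit:
arm_command([
  [0, 0.05, 0, 0, 0],
  [0, 0.08, 0, 0, 0],
  [0, 0.08, 0, 0, 0],
])

```text
clock: 20.48
position: [0.6283, 0.0722, 0.3379]
ee_rot: [-0.53, 0.467, -0.468, 0.531]
ft_force: [-2.8, -0.4, 9.1]
grip_width: 0.003
```

Emit:
arm_command([
  [0, -0.5, 0, 0, 0],
  [0, -2, 0, 0, 0],
  [0, -5, 0, 0, 0],
  [0, -9, 0, 0, 0],
  [0, -12, 0, 0, 0],
  [0, -12, 0, 0, 0],
  [0, -12, 0, 0, 0],
  [0, -12, 0, 0, 0],
])

```text
clock: 21.15
position: [0.628, 0.072, 0.4554]
ee_rot: [0.531, -0.468, 0.467, -0.53]
ft_force: [-0.5, -0.4, -0.2]
grip_width: -0.001
```

Run:
```python
from h import *
from blob import blob
o=manip.get_obs(); print(o["clock"],o["position"],o["ft_force"])
snap("scene","s6.png")
for f in("s5","s6"): print(f,[tuple(map(float,b)) for b in blob(cv2.imread(f"pics/{f}.png")) if b[0]>=170])
```

```text
21.15 [0.628  0.072  0.4554] [-0.4638 -0.4193 -0.1762]
s5 [(170.0, 427.9, 189.3, 1049.0), (180.0, 427.8, 189.6, 853.0), (190.0, 427.6, 189.8, 653.0)]
s6 [(170.0, 427.9, 189.4, 1046.0), (180.0, 427.8, 189.6, 857.0), (190.0, 427.5, 189.9, 640.0), (190.0, 417.3, 197.9, 552.0)]
```

The stop is hard: the height changed 0.1 mm for 4 N, and the knob's place in the picture did not change. The arm is clear, so I'm handing in.

```bash
python3 -c "
from workcell import manip
print(manip.hand_in())"
```

```text
the job is handed in; nothing more can be done
None
```

I locked the spindle and handed the job in at about 21 s. I lifted the index pin out of the block and stood it on the collar rim in the bore. I then eased the handle round about 12 mm until the pin dropped, backed off with the spindle about midway in its play, and pressed the knob home.

**Last checks:**
- **Drop:** with the arm clear, the knob had fallen by about the expected amount in the scene picture.
- **Home:** the knob went down about 5.5 mm, with the force peaking at 9.6 N and then falling as the neck passed the detent. That is more than the 3 to 6 N given. A second press met a hard stop, moving 0.1 mm between 5 N and 9 N, and the knob stayed where it was in the picture.
- **Forces:** the highest reading while pressing was 9.7 N, and turning took about 2 to 5 N.
- **Arm:** it ended clear of everything, and the wrist force read about zero.

**Disagreed or not checked:**
- **Knob off-centre:** the wrist camera put the seated knob about 2 mm to +x of my bore estimate. That is within the 4 mm allowed and about the calibration error.
- **Pin position:** my first wrist measurement of the pin was some 4 to 5 mm off in y. I corrected this before inserting it.
- **Other tools:** I did not take a picture of the block at the end. I never touched the other tools on purpose.

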